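# Close a filter housing with its bayonet cap

## Robot

A 7-joint arm with a two-finger parallel gripper is mounted at the origin on the work surface; the furniture and walls round the work are solid. World frame = base frame: x ahead of the robot, y to its left, z up, the work surface at z = 0. Lengths are in m, angles in rad, forces in N, time in s.
With the tool pointing down it reaches from about 0.4 to 0.875 m from the base axis. Payload 19.3 kg.
Tool frame: the origin (TCP) lies on the mounting face of the last link; the fingertips stand 173 mm ahead of it and the grasp point (between the pads) lies 155 mm ahead of it (bot.grip_point_offset is the distance from the TCP to the grasp point, in m); z points along the fingers, y is the line along which they close (so a half turn about z gives the same grasp; the last joint's range is limited). The gripper opens to 85 mm and grips with 20 to 120 N. Pads are 22 mm wide; open, the fingers measure 114 mm over their backs; the gripper's body (76 mm by 85 mm) begins 54 mm behind the grasp point. The pads swing forward as they close: fully open they stand 13 mm farther back than shut.
Start: joints at [-1.335, 0.521, -0.036, 1.599, 0.021, 1.021, -0.113], TCP at [0.188, 0.596, 0.405] pointing down, gripper open.
Joint ranges: [-2.91, 2.91], [-0.3, 2.13], [-1.5, 1.42], [0.17, 2.43], [-1.26, 4.41], [0.16, 1.93], [-2.52, 2.52]. Speed limits (rad/s): [1.89, 1.89, 2.39, 2.39, 3.01, 3.01, 3.01].

## Interface

Orientations are given as [roll, pitch, yaw] about the fixed x, y, z axes, in that order (R = Rz(yaw) Ry(pitch) Rx(roll)).
In Python, from workcell import bot gives the robot as it stands.
- The arm moves only by the tool arm_command, never from a script. Its argument "deltas" is a list of rows, each a list of 3 entries, a list of its own where there are three numbers: the shift along the tool's x, y, z in cm, then the turn, a rotation vector about the tool's x, y, z in rad, then the finger opening in cm, from 0 to 8.54. In form: [[[tx, ty, tz], [rx, ry, rz], claw], ...]. A call has 1 to 20 rows; each row shifts and turns the commanded pose from where the row before left it, along the tool's axes as they then stand; what a row does not reach is not made up. A row lasts 1/10 s, in which the tool goes at most 50 mm and 8.59 degrees, less where a joint would pass 70% of its speed; a pose out of reach is approached as far as the arm can. A call with a gripper value outside its range is refused whole. The fingers move at their own pace and stop on an object; "newtons" is the grip in N (left out, the last holds). Time passes only in rows, so rows that do not move let the fingers close. It gives the time, the measured TCP pose, the force, the opening and the grip force at its end, in the units of the state.
- bot.observe(): the state, without advancing time (a new reading comes with each control period).
- bot.grab_frame(name): name is "scene" or "top" or "wrist"; returns a dict with "frame" (420x560x3 uint8, red, green, blue), "K" (3x3 intrinsics, pixels), "rvec" (rotation vector, rad) and "tvec" (3), from world to camera coordinates, as OpenCV has them; the wrist camera has in their place "T_tool_cam" (4x4, takes a point from camera to tool coordinates, whose origin is the TCP and whose axes are the flange's). Camera axes: x right, y down, z forward; pixel columns grow to the right and rows downward; lengths in m; the calibration is good to about 2 mm. A picture is of the moment at which its call begins: read the wrist's pose just before it. There is no depth.
- bot.job_done(): hands the job in; it is judged then, once.
Trained networks look in a picture, given as the dict that the camera call returned (one of the last four; its "shot" number tells which), for a name from the list of things; names that differ only in an ending like _2 or _b are one class to them, and where a whole thing is asked for, a point or a joint stands for the part that bears it (a point fixed in the world has none). Each returns a list of dicts, best first, with "p" (0 to 1); they miss things now and then, are a little off and sometimes report something else, mostly with a low value. They report only what shows in the picture. A call takes as long as a camera call. They do not tell look-alikes from the thing itself.
- bot.find_in(name, picture): "rect" ([left, top, width, height] in pixels, round what is visible of it).
- bot.mark_of(name, picture): "at" ([column, row] in pixels: a listed point, or the origin of a listed thing).
The state is a dict: "clock": time; "qpos": joint angles; "qd": joint speeds; "joint_efforts": joint torques, N m; "position": TCP position; "tool_rot": TCP orientation; "force": force on the tool from outside, world axes, zero at the start; "moment": the same for the moment, N m; "grip_width": finger opening in m; "finger_force": force on a finger pad.
Only numpy, scipy, OpenCV 4.12 (cv2) and the standard library are available. Lean on these libraries where they do the work, as an engineer would, in place of code of your own. Each camera call takes 0.05 s, during which the arm holds its last target. There are 200 camera calls.

## Task

Close the steel filter housing with its cap: set the cap upright into the mouth with its two lugs in the two slots, push it down against the spring, and twist it clockwise (seen from above) under the rim until it stops. Then let go, leaving it locked, and do not knock the beaker, tube or dropper bottle about.

Things in the scene. Friction and masses are not known exactly. Their poses are not given: they have to be found in the camera images.
- cap: Loose bayonet cap, about 0.25 kg, upright on the bench: round aluminium plug, 70 mm across, 34 mm high, with a black seal ring, two square lugs on opposite sides and a grey upright handle bar on its flat top. Origin: centre of the underside, z up. x runs along the bar and through both lugs; a half turn makes no difference. Lugs: out to 45 mm from the axis, 18 wide, 10 to 18 mm above the underside.
- cap_handle (a point): Point on the cap's axis inside the handle bar, 60 mm above the cap's underside. The bar is 64 mm long (cap's x), 18 mm wide (cap's y) and stands from 34 to 74 mm above the underside; grip it across its width.
- housing: Fixed round steel housing: base disc 150 mm across, 10 mm high; wall 116 mm across outside, 96 inside, top at 74 mm. Origin: underside's centre, z up. x: direction in which the cap's bar and lugs lie when locked. It goes in with its bar 60 degrees anticlockwise (from above) of x, where the slots are, then is twisted 60 degrees clockwise. Stops bar the other way and end the twist 3 degrees past x.
- housing_mouth (a point): Centre of the housing's mouth, level with its top. The inward rim there is 8 mm thick and leaves an opening 76 mm across, save for two opposite slots (each 40 degrees wide, open out to the wall), middles 60 and 240 degrees anticlockwise of the housing's x.
- follower (a joint): Spring plate inside the housing that carries the cap, m pressed: 0 = up (cap's underside 56 mm above the housing's origin), 0.014 = bottomed. Force 4 N plus 0.5 N per mm. The lugs pass under the rim with the cap's underside 48 mm or less above the housing's origin; 45 to 46 suits the twist. When released locked, the spring holds the cap up against the rim, underside at 48 mm.
- beaker: Bystander: clear 60 mm beaker, 75 mm high, left of the work. Origin at its underside.
- tube: Bystander: standing conical tube, 34 mm across, 108 mm high. Origin at its underside.
- dropper: Bystander: small brown dropper bottle, 33 mm across, 104 mm high. Origin at its underside.
Mind the look-alikes: they are no part of the job. Leave any purple or red look-alike of the cap alone.

How it is judged:
At the end, for the whole second after the job is handed in: The cap is in the housing, underside 40 to 50.5 mm above the housing's origin (lugs below the rim), axis within 6 mm of the housing's, tilt under 0.08 rad, handle bar within 0.18 rad of the locked direction, at rest (z of cap in the frame of housing between 0.04 and 0.0505 m and horizontal distance between cap and housing below 0.006 m and angle between the x axis of cap and the x axis of housing, either way round below 0.18 rad and angle between cap's own z axis and vertical below 0.08 rad and linear speed of cap below 0.01 m/s); the robot touches nothing.
It fails at once if the beaker is knocked or moved over 40 mm (distance of beaker from where it was at the start of the episode above 0.04 m or angle between beaker's own z axis and vertical above 0.5 rad).
It fails at once if the tube is knocked or moved over 40 mm (distance of tube from where it was at the start of the episode above 0.04 m or angle between tube's own z axis and vertical above 0.5 rad).
It fails at once if the dropper bottle is knocked or moved over 40 mm (distance of dropper from where it was at the start of the episode above 0.04 m or angle between dropper's own z axis and vertical above 0.5 rad).
It also fails if it takes over 48 s, if anything falls off the work surface, if the arm or the gripper's body presses on something with over 40 N, if the wrist force passes 120 N, or if a joint passes its speed limit or range.

## Working session

There is one attempt and no reset: what is moved stays moved. The work goes in short steps, Python scripts to look and compute and a tool call to move; the robot and the scene stay as the last step left them, time stands still between calls to the robot, and variables do not carry over. Pictures are saved under pics/ and viewed, at most 10 in all, crops included, and the job is handed in when it is done.

Besides the shell and the picture viewer there is one more tool, called after "Emit:" as name(argument=value, ...), one argument or row to a line, values as JSON. arm_command: Moves the arm, as the interface text tells. Its arguments: {"type":"object","properties":{"deltas":{"type":"array","items":{"type":"array"}},"newtons":{"type":"number"}},"required":["deltas"]}

```bash
mkdir -p pics; cat > h.py <<'E'
import numpy as np, cv2
from scipy.spatial.transform import Rotation as R
from workcell import bot
def campose(p):
    if 'rvec' in p and p['rvec'] is not None:
        Rc=cv2.Rodrigues(np.array(p['rvec'],float))[0]; t=np.array(p['tvec'],float).ravel()
        return Rc,t
def wristpose(p,s):
    T=np.eye(4);T[:3,:3]=R.from_euler('xyz',s['tool_rot']).as_matrix();T[:3,3]=s['position']
    W=T@np.array(p['T_tool_cam']); Rc=W[:3,:3].T
    return Rc,-Rc@W[:3,3]
def ray(px,K,P,z):
    Rc,t=P; c=-Rc.T@t; d=Rc.T@np.linalg.solve(np.array(K),[px[0],px[1],1.]); return c+d*(z-c[2])/d[2]
def proj(X,K,P):
    Y=np.atleast_2d(X)@P[0].T+P[1]; u=Y@np.array(K).T; return u[:,:2]/u[:,2:]
def save(n,im): cv2.imwrite(n,cv2.cvtColor(im,cv2.COLOR_RGB2BGR))
E
python3 - <<'E'
from h import *
s=bot.observe(); print({k:np.round(v,3) for k,v in s.items()})
ims=[]
for c in ("top","scene"):
    p=bot.grab_frame(c); ims.append(p['frame']); P=campose(p)
    print(c,'cam at',(-P[0].T@P[1]).round(3))
    for n,z in (("cap",0),("cap_handle",.06),("housing",0),("housing_mouth",.074),("beaker",0),("tube",0),("dropper",0)):
        print(n,[(np.round(d['at']),round(d['p'],2),ray(d['at'],p['K'],P,z).round(3)) for d in bot.mark_of(n,p)[:4]])
save('pics/top.png',ims[0]);save('pics/scene.png',ims[1])
E
```

```text
{'clock': np.float64(0.0), 'qpos': array([-1.335,  0.522, -0.036,  1.6  ,  0.021,  1.021, -0.113]), 'qd': array([ 0.   , -0.   , -0.002, -0.001,  0.003, -0.001,  0.003]), 'joint_efforts': array([-0.0000e+00, -9.2709e+01,  1.9790e+00, -3.6996e+01,  1.8000e-02,
        8.0000e-03,  0.0000e+00]), 'position': array([0.188, 0.596, 0.404]), 'tool_rot': array([-3.14 ,  0.   ,  2.836]), 'force': array([-0.245,  0.755,  0.228]), 'moment': array([ 0.014,  0.03 , -0.019]), 'finger_force': np.float64(0.0), 'grip_width': np.float64(0.085)}
top cam at [0.338 0.052 1.24 ]
cap [(array([240., 176.]), 0.96, array([0.633, 0.18 , 0.   ])), (array([418., 163.]), 0.83, array([ 0.668, -0.302,  0.   ])), (array([284., 250.]), 0.8, array([0.433, 0.06 , 0.   ])), (array([238., 237.]), 0.67, array([0.467, 0.181, 0.   ]))]
cap_handle [(array([232., 232.]), 0.88, array([0.472, 0.192, 0.06 ])), (array([137., 182.]), 0.86, array([0.603, 0.44 , 0.06 ])), (array([423., 151.]), 0.81, array([ 0.682, -0.297,  0.06 ])), (array([284., 251.]), 0.63, array([0.424, 0.06 , 0.06 ]))]
housing [(array([306., 187.]), 0.63, array
[... 487 characters left out ...]
0.73, array([ 0.674, -0.297,  0.   ])), (array([284., 203.]), 0.71, array([0.63 , 0.178, 0.   ]))]
cap_handle [(array([416., 291.]), 0.88, array([ 0.667, -0.307,  0.06 ])), (array([283., 185.]), 0.68, array([0.627, 0.18 , 0.06 ])), (array([230., 198.]), 0.59, array([0.473, 0.194, 0.06 ])), (array([239., 143.]), 0.59, array([0.628, 0.466, 0.06 ]))]
housing [(array([309., 241.]), 0.67, array([ 0.601, -0.002,  0.   ]))]
housing_mouth [(array([312., 218.]), 0.89, array([ 0.603, -0.007,  0.074]))]
beaker [(array([248., 186.]), 0.59, array([0.58 , 0.308, 0.   ]))]
tube [(array([274., 314.]), 0.61, array([ 0.405, -0.172,  0.   ]))]
dropper [(array([201., 206.]), 0.76, array([0.418, 0.278, 0.   ]))]
```

View pics/top.png

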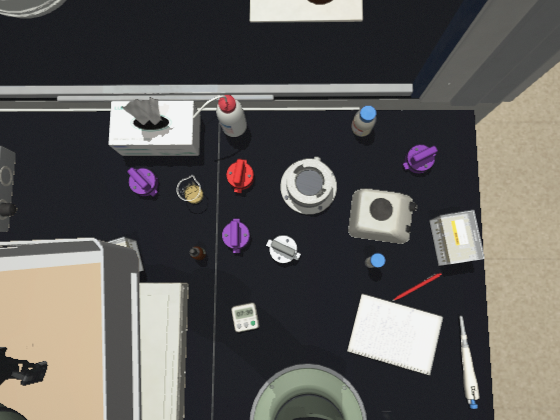

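View pics/scene.png

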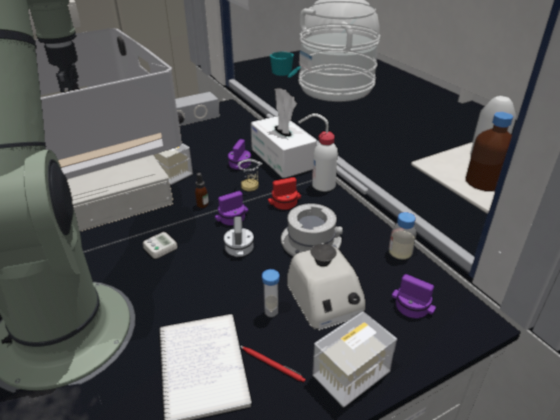

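Candidates in top picture for the cap: bare aluminium with grey bar (284,250); purple ones (143,182), (236,235), (421,158); red (240,176). The description (aluminium, grey bar) picks (284,250), at scene pixel (239,243). The gripper hangs near a grey box at left, so I'll check the box's height before moving, and check the cap in a close crop.

```bash
python3 - <<'E'
from h import *
pt=bot.grab_frame("top"); ps=bot.grab_frame("scene")
a=cv2.resize(pt['frame'][215:285,249:319],(400,400),interpolation=cv2.INTER_CUBIC)
b=cv2.resize(pt['frame'][152:222,273:343],(400,400),interpolation=cv2.INTER_CUBIC)
save('pics/crop1.png',np.hstack([a,b]))
A,B=campose(pt),campose(ps)
def tri(u,v):
    M=[np.array(p['K'])@np.hstack([P[0],P[1][:,None]]) for p,P in((pt,A),(ps,B))]
    X=cv2.triangulatePoints(M[0],M[1],np.array(u,float),np.array(v,float)); return (X[:3]/X[3]).ravel().round(3)
print('box corner top',tri((132,243),(168,68)), tri((20,370),(62,75)))
for n in("beaker","tube","dropper","cap","cap_handle"):
    print(n,[(np.round(d['at']),round(d['p'],2)) for d in bot.mark_of(n,pt)[:5]],[(np.round(d['at']),round(d['p'],2)) for d in bot.mark_of(n,ps)[:5]])
for z in (.1,.2,.3,.4,.5): print(z,ray((132,243),pt['K'],A,z).round(3),ray((168,68),ps['K'],B,z).round(3))
E
```

```text
box corner top [0.406 0.34  0.381] [0.177 0.55  0.339]
beaker [(array([194., 194.]), 0.87)] [(array([250., 185.]), 0.75)]
tube [] [(array([275., 312.]), 0.73)]
dropper [(array([284., 247.]), 0.74), (array([201., 253.]), 0.7)] [(array([201., 207.]), 0.87)]
cap [(array([244., 177.]), 0.88), (array([143., 182.]), 0.74), (array([283., 250.]), 0.7), (array([419., 161.]), 0.7), (array([238., 235.]), 0.57)] [(array([231., 216.]), 0.88), (array([236., 245.]), 0.85), (array([284., 204.]), 0.82), (array([235., 162.]), 0.77), (array([410., 304.]), 0.57)]
cap_handle [(array([284., 250.]), 0.9), (array([231., 235.]), 0.9), (array([238., 173.]), 0.85), (array([135., 177.]), 0.83), (array([425., 153.]), 0.73)] [(array([283., 182.]), 0.93), (array([414., 291.]), 0.8), (array([240., 228.]), 0.78), (array([241., 145.]), 0.69), (array([228., 199.]), 0.62)]
0.1 [0.441 0.431 0.1  ] [0.626 1.149 0.1  ]
0.2 [0.432 0.398 0.2  ] [0.544 0.862 0.2  ]
0.3 [0.423 0.364 0.3  ] [0.463 0.574 0.3  ]
0.4 [0.414 0.331 0.4  ] [0.382 0.286 0.4  ]
0.5 [0.405 0.298 0.5  ] [ 0.3   -0.001  0.5  ]
```

View pics/crop1.png

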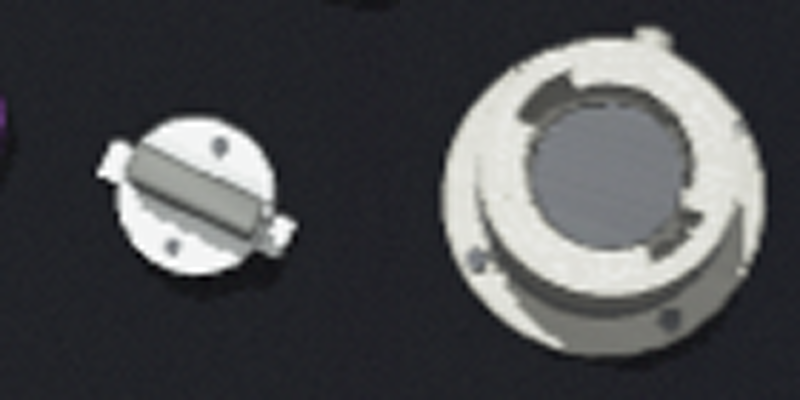

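The crop shows the bare aluminium cap with its grey bar at crop (130,160)–(265,225), and the housing with slots at (550,100) and (678,235). The cap's bar lies at about 64° and the slots at about 43.5°, so the housing's x is about -17°. The box wall reaches z≈0.38 with the gripper inside it, so I lift first and then swing over.

Emit:
arm_command(
  deltas=[
    [[0,0,-1.5],[0,0,0],8.5],
    [[0,0,-3],[0,0,0],8.5],
    [[0,0,-3],[0,0,0],8.5],
    [[0,0,-3],[0,0,0],8.5],
    [[0,0,-3],[0,0,0],8.5],
    [[0,0,-3],[0,0,0],8.5],
    [[0,0,-3],[0,0,0],8.5],
    [[0,0,-3],[0,0,0],8.5],
    [[0,0,-1.5],[0,0,0],8.5],
    [[0,0,0],[0,0,0],8.5],
  ],
  newtons=60,
)

```text
clock: 2.4
position: [0.1881, 0.5959, 0.6468]
tool_rot: [3.138, -0.0, 2.836]
force: [-0.5, -0.2, -0.9]
grip_width: 0.0848
finger_force: 0.0
```

Emit:
arm_command(
  deltas=[
    [[-1,-1.1,0],[0,0,0],8.5],
    [[-2,-2.2,0],[0,0,0],8.5],
    [[-2,-2.2,0],[0,0,0],8.5],
    [[-2,-2.2,0],[0,0,0],8.5],
    [[-2,-2.2,0],[0,0,0],8.5],
    [[-2,-2.2,0],[0,0,0],8.5],
    [[-2,-2.2,0],[0,0,0],8.5],
    [[-2,-2.2,0],[0,0,0],8.5],
    [[-2,-2.2,0],[0,0,0],8.5],
    [[-2,-2.2,0],[0,0,0],8.5],
    [[-2,-2.2,0],[0,0,0],8.5],
    [[-2,-2.2,0],[0,0,0],8.5],
    [[-2,-2.2,0],[0,0,0],8.5],
    [[-2,-2.2,0],[0,0,0],8.5],
    [[-2,-2.2,0],[0,0,0],8.5],
    [[-2,-2.2,0],[0,0,0],8.5],
    [[-2,-2.2,0],[0,0,0],8.5],
    [[-2,-2.2,0],[0,0,0],8.5],
    [[-2,-2.2,0],[0,0,0],8.5],
    [[-2,-2.2,0],[0,0,0],8.5],
  ],
)

```text
clock: 4.4
position: [0.4311, 0.0683, 0.644]
tool_rot: [-3.141, -0.0, 2.836]
force: [1.0, -0.4, -0.4]
grip_width: 0.0851
finger_force: 0.0
```

Emit:
arm_command(
  deltas=[
    [[-1,0,0],[0,0,0.1],8.5],
    [[0,0,1],[0,0,0.14],8.5],
    [[0,0,2],[0,0,0.14],8.5],
    [[0,0,2],[0,0,0.14],8.5],
    [[0,0,2],[0,0,0.14],8.5],
    [[0,0,2],[0,0,0.14],8.5],
    [[0,0,2],[0,0,0.14],8.5],
    [[0,0,2],[0,0,0.14],8.5],
    [[0,0,2],[0,0,0.14],8.5],
    [[0,0,2],[0,0,0.14],8.5],
    [[0,0,2],[0,0,0.14],8.5],
    [[0,0,1],[0,0,0.14],8.5],
    [[0,0,0],[0,0,0.07],8.5],
    [[0,0,0],[0,0,0],8.5],
  ],
)

```text
clock: 5.8
position: [0.4401, 0.0664, 0.4439]
tool_rot: [-3.141, 0.001, 1.124]
force: [0.3, -0.4, 0.7]
grip_width: 0.0849
finger_force: 0.0
```

```bash
python3 - <<'E'
from h import *
s=bot.observe(); p=bot.grab_frame("wrist"); P=wristpose(p,s)
print(s['clock'],np.round(s['position'],4),np.round(s['tool_rot'],3),np.round(s['qpos'],2)); print(np.round(p['T_tool_cam'],3),np.round(p['K'],1))
np.savez('w1.npz',f=p['frame'],K=p['K'],R=P[0],t=P[1])
for n,z in (("cap_handle",.06),("housing_mouth",.074),("cap",0),("housing",0)):
    print(n,[(np.round(d['at']),round(d['p'],2),ray(d['at'],p['K'],P,z).round(4)) for d in bot.mark_of(n,p)[:4]])
save('pics/w1.png',p['frame'])
E
```

```text
5.8 [0.4401 0.0664 0.4439] [-3.141e+00  1.000e-03  1.124e+00] [-0.76  0.21  0.57  2.02 -0.13  0.95 -0.58]
[[-0.001 -0.945 -0.328  0.085]
 [ 1.    -0.    -0.001 -0.001]
 [ 0.001 -0.328  0.945  0.03 ]
 [ 0.     0.     0.     1.   ]] [[341.    0.  280.7]
 [  0.  341.  205.7]
 [  0.    0.    1. ]]
cap_handle [(array([277., 176.]), 0.74, array([0.4328, 0.0636, 0.06  ])), (array([254.,  44.]), 0.7, array([0.4686, 0.1883, 0.06  ]))]
housing_mouth [(array([458., 166.]), 0.88, array([ 0.6041, -0.0019,  0.074 ]))]
cap [(array([276., 163.]), 0.61, array([0.4314, 0.0666, 0.    ])), (array([258.,  55.]), 0.61, array([0.4664, 0.1847, 0.    ])), (array([534., 316.]), 0.57, array([ 0.6703, -0.2977,  0.    ]))]
housing [(array([425., 154.]), 0.84, array([ 0.6006, -0.0018,  0.    ]))]
```

View pics/w1.png

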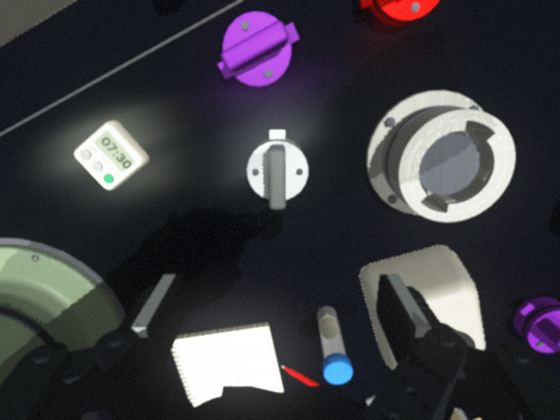

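The wrist picture shows the aluminium cap at (277,172) with its bar lined up with the tool, and the housing mouth at (458,166). I'll refine both by fitting the known outlines to the image gradients.

```bash
cat > fit.py <<'E'
from h import *
from scipy.optimize import minimize
th=np.linspace(0,2*np.pi,240,endpoint=False)
circ=lambda r,z:np.c_[r*np.cos(th),r*np.sin(th),0*th+z]
def line(a,b,n=40): t=np.linspace(0,1,n)[:,None]; return np.array(a)*(1-t)+np.array(b)*t
def poly(pts): return np.vstack([line(pts[i],pts[(i+1)%len(pts)]) for i in range(len(pts))])
def sl(z):
    o=[]
    for c in (60,240):
        for d in (-20,20):
            u=np.array([np.cos(np.radians(c+d)),np.sin(np.radians(c+d)),0]); o.append(line(u*.039+[0,0,z],u*.047+[0,0,z],30))
    return np.vstack(o)
hous=np.vstack([circ(.058,.074),circ(.038,.074)[np.abs((np.degrees(th)-60+90)%180-90)>22],sl(.074),sl(.074),circ(.075,.010)])
cap=np.vstack([circ(.035,.034)]+[poly([(a,b,.074) for a,b in((-.032,-.009),(.032,-.009),(.032,.009),(-.032,.009))])])
def fit(model,f,K,P,x0,span=.006,aspan=.15):
    g=cv2.cvtColor(f,cv2.COLOR_RGB2GRAY).astype(np.float32); 
    def E(sig):
        h=cv2.GaussianBlur(g,(0,0),sig); m=np.hypot(cv2.Sobel(h,5,1,0),cv2.Sobel(h,5,0,1)); return np.minimum(m,np.percentile(m,98))
    def tr(x): 
        c,s=np.cos(x[2]),np.sin(x[2]); M=model.copy(); M[:,0]=c*model[:,0]-s*model[:,1]+x[0]; M[:,1]=s*model[:,0]+c*model[:,1]+x[1]; M[:,2]+=x[3] if len(x)>3 else 0; return proj(M,K,P).astype(np.float32)
    x=np.array(x0,float)
    for sig,k in((2.5,1),(1.2,.4),(.8,.15)):
        e=E(sig)
        cost=lambda y:-cv2.remap(e,tr(y)[:,:1].copy(),tr(y)[:,1:].copy(),cv2.INTER_LINEAR).mean()
        sp=np.array([span,span,aspan])*k; G=[-1,-.5,0,.5,1]
        c=[x+sp*[a,b,d] for a in G for b in G for d in G]; x=min(c,key=cost)
        x=minimize(cost,x,method='Nelder-Mead',options=dict(initial_simplex=np.vstack([x]+[x+sp*.3*v for v in np.eye(3)]),xatol=1e-5,fatol=1e-4)).x
    return x,cost(x),tr(x)
def overlay(f,pts_list,rect,size=(400,400)):
    x,y,w,h=rect; k=size[0]/w; im=cv2.resize(f[y:y+h,x:x+w],size,interpolation=cv2.INTER_CUBIC)
    for q in pts_list:
        for u in q: cv2.circle(im,(int((u[0]+.5-x)*k),int((u[1]+.5-y)*k)),0,(0,255,0),-1)
    return im
E
python3 - <<'E'
from fit import *
w=np.load('w1.npz'); P=(w['R'],w['t']); f=w['f']
a,c,q=fit(cap,f,w['K'],P,[.432,.064,1.124]); b,d,r=fit(hous,f,w['K'],P,[.603,-.002,-.3])
print(a.round(4),c,b.round(4),d)
for off in [(.004,0,0),(0,.004,0),(-.004,-.004,.05)]:
  print(fit(hous,f,w['K'],P,b+off)[0].round(4),fit(cap,f,w['K'],P,a+off)[0].round(4))
save('pics/ov1.png',np.hstack([overlay(f,[q],(227,117,100,100)),overlay(f,[r],(360,80,160,160))]))
E
```

```text
[0.4323 0.0641 1.1353] -191.97961 [ 0.6019 -0.0039 -0.3091] -233.6436
[ 0.6019 -0.0039 -0.3091] [0.4324 0.0641 1.1478]
[ 0.6019 -0.0039 -0.3085] [0.4322 0.0641 1.134 ]
[ 0.6019 -0.0039 -0.3091] [0.4322 0.0641 1.1346]
```

View pics/ov1.png

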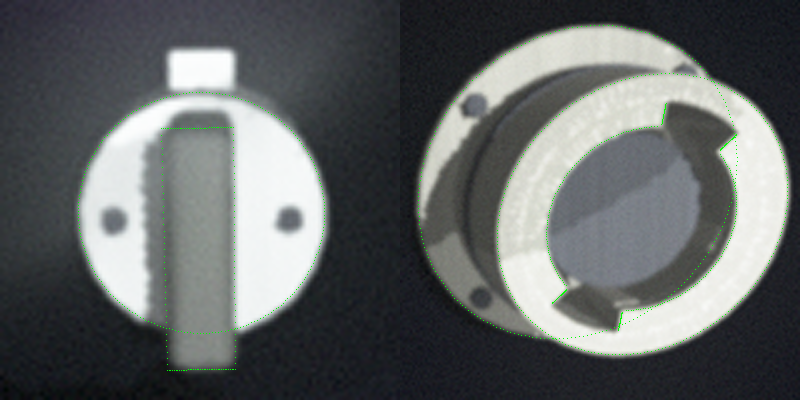

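Both overlays fit closely: the cap is at (0.432, 0.064) with yaw 1.13, and the housing at (0.602, -0.004) with x at -0.309 rad. Next I go down and grip.

Emit:
arm_command(
  deltas=[
    [[-0.55,-0.6,0.9],[0,0,-0.01],8.5],
    [[0,0,2],[0,0,0],8.5],
    [[0,0,3],[0,0,0],8.5],
    [[0,0,3],[0,0,0],8.5],
    [[0,0,3],[0,0,0],8.5],
    [[0,0,3],[0,0,0],8.5],
    [[0,0,3],[0,0,0],8.5],
    [[0,0,2],[0,0,0],8.5],
    [[0,0,2],[0,0,0],8.5],
    [[0,0,1],[0,0,0],8.5],
    [[0,0,0],[0,0,0],8.5],
  ],
)

```text
clock: 7.15
position: [0.432, 0.0637, 0.2149]
tool_rot: [-3.14, 0.002, 1.136]
force: [-0.5, 0.8, 0.2]
grip_width: 0.085
finger_force: 0.0
```

Emit:
arm_command(
  deltas=[
    [[0,0,0],[0,0,0],5],
    [[0,0,0],[0,0,0],3],
    [[0,0,0],[0,0,0],1.0],
    [[0,0,0],[0,0,0],1.0],
    [[0,0,0],[0,0,0],1.0],
    [[0,0,0],[0,0,0],1.0],
    [[0,0,0],[0,0,0],1.0],
    [[0,0,0],[0,0,0],1.0],
  ],
  newtons=80,
)

```text
clock: 7.95
position: [0.4328, 0.0641, 0.216]
tool_rot: [3.141, -0.001, 1.136]
force: [-0.1, 0.1, 8.4]
grip_width: 0.0167
finger_force: 78.0
```

Emit:
arm_command(
  deltas=[
    [[0,0,-1],[0,0,0],1.0],
    [[0,0,-2],[0,0,0],1.0],
    [[0,0,-3],[0,0,0],1.0],
    [[0,0,-3],[0,0,0],1.0],
    [[0,0,-3],[0,0,0],1.0],
    [[0,0,-2],[0,0,0],1.0],
    [[0.1,1.24,0],[0,0,0],1.0],
    [[0.1,2,0],[0,0,0],1.0],
    [[0.1,2,0],[0,0,0],1.0],
    [[0.1,2,0],[0,0,0],1.0],
    [[0.1,2,0],[0,0,0],1.0],
    [[0.1,2,0],[0,0,0],1.0],
    [[0.1,2,0],[0,0,0],1.0],
    [[0.1,2,0],[0,0,0],1.0],
    [[0.1,2,0],[0,0,0],1.0],
    [[0.07,1,0],[0,0,0],1.0],
    [[0,0,0],[0,0,0.1],1.0],
    [[0,0,0],[0,0,0.15],1.0],
    [[0,0,0],[0,0,0.148],1.0],
    [[0,0,0],[0,0,0],1.0],
  ],
)

```text
clock: 9.95
position: [0.602, -0.0038, 0.355]
tool_rot: [-3.141, 0.001, 0.735]
force: [0.6, 0.1, -2.1]
grip_width: 0.0169
finger_force: 78.5
```

```bash
python3 - <<'E'
from fit import *
s=bot.observe(); p=bot.grab_frame("wrist"); P=wristpose(p,s)
print(s['clock'],np.round(s['position'],4),np.round(s['tool_rot'],4),np.round(s['qpos'],2),np.round(s['force'],1),s['grip_width'])
np.savez('w2.npz',f=p['frame'],K=p['K'],R=P[0],t=P[1])
x,y,_=s['position']; z=s['position'][2]-.216
q=[]
for M,v in((cap+[0,0,z],(x,y,s['tool_rot'][2])),(hous,(.6019,-.0039,-.309))):
    c,n=np.cos(v[2]),np.sin(v[2]); N=M.copy(); N[:,:2]=M[:,:2]@np.array([[c,n],[-n,c]])+v[:2]; q.append(proj(N,p['K'],P))
print(q[0].min(0),q[0].max(0),q[1].min(0),q[1].max(0))
save('pics/ov2.png',overlay(p['frame'],q,(0,0,560,420),(800,600)))
E
```

```text
9.95 [ 0.602  -0.0038  0.355 ] [-3.1411e+00  1.3000e-03  7.3520e-01] [-0.49  0.62  0.6   1.73 -0.42  0.92 -0.55] [ 0.6  0.1 -2.1] 0.01693602726552176
[213.06354853 198.29954142] [352.96386906 378.77978548] [203.1937208   97.90584106] [361.08573422 267.96079183]
```

View pics/ov2.png

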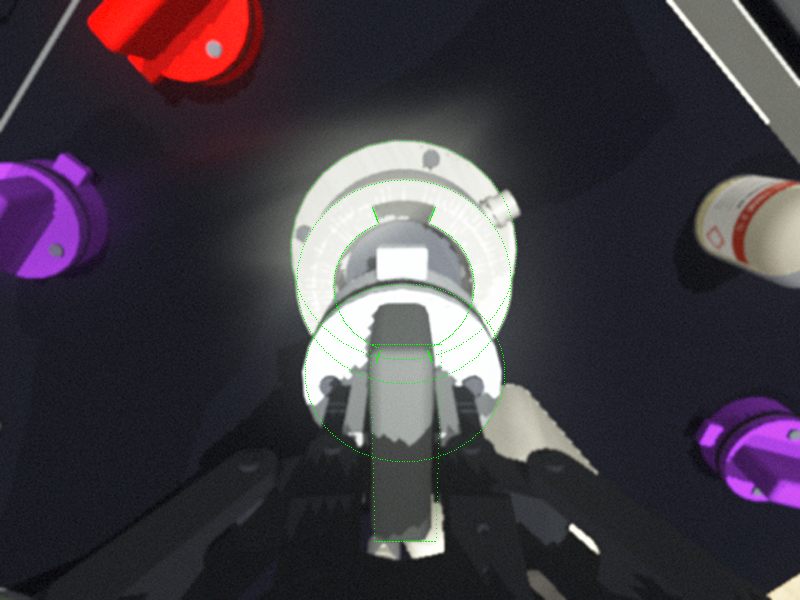

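The picture shows the cap held level over the mouth, with its lug lined up with the visible slot (at 405,215). The cap looks about 1 mm to the left of the prediction, so I fit both parts in this one image to get the relative offset.

```bash
python3 - <<'E'
from fit import *
w=np.load('w2.npz'); P=(w['R'],w['t']); f=w['f'];K=w['K']
def sub(M,v,ok):
    c,n=np.cos(v[2]),np.sin(v[2]); N=M.copy(); N[:,:2]=M[:,:2]@np.array([[c,n],[-n,c]])+v[:2]; u=proj(N,K,P); return M[ok(u)]
v=(.602,-.0038,.735); C=np.vstack([circ(.035,.034)]+[line((.03,s*.009,.074),(-.02,s*.009,.074),80) for s in(1,-1)])+[0,0,.139]
Cs=sub(C,v,lambda u:(u[:,1]<295)&~((u[:,1]<250)&(abs(u[:,0]-283)<32)&False))
hv=(.6019,-.0039,-.309); Hs=sub(hous,hv,lambda u:u[:,1]<195)
for sp in (.004,.006):
    a,ca,q=fit(Cs,f,K,P,v,sp,.06); b,cb,r=fit(Hs,f,K,P,hv,sp,.06)
    yaw=.735; d=b[:2]-a[:2]; print(a.round(4),ca,b.round(4),cb,'tool-frame shift mm',1e3*d@np.array([np.cos(yaw),np.sin(yaw)]),1e3*d@np.array([np.sin(yaw),-np.cos(yaw)]))
save('pics/ov3.png',overlay(f,[q,r],(190,90,190,190),(600,600)))
E
```

```text
[ 0.6008 -0.0032  0.741 ] -178.43289 [ 0.6018 -0.0037 -0.3087] -181.09947 tool-frame shift mm 0.4006642458741987 1.145276579852046
[ 0.6008 -0.0032  0.7445] -178.551 [ 0.6019 -0.0038 -0.3083] -181.12839 tool-frame shift mm 0.43243130647466116 1.1508747724974278
```

View pics/ov3.png

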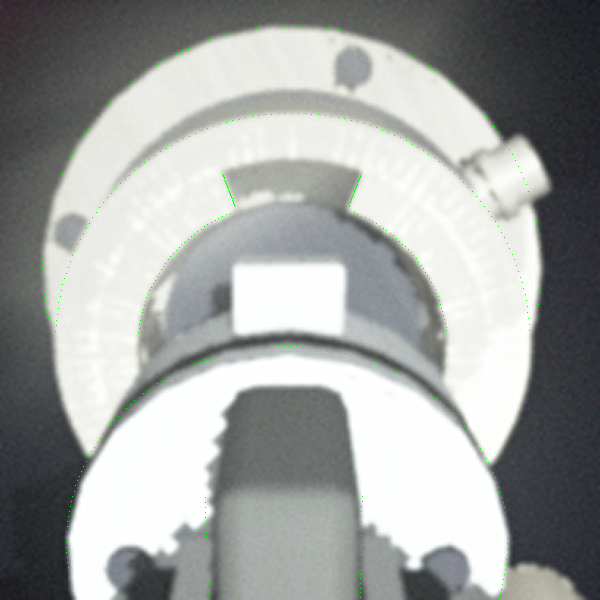

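Emit:
arm_command(
  deltas=[
    [[0.04,0.115,1],[0,0,0],1.0],
    [[0,0,2],[0,0,0],1.0],
    [[0,0,1.5],[0,0,0],1.0],
    [[0,0,0.5],[0,0,0],1.0],
    [[0,0,0.5],[0,0,0],1.0],
    [[0,0,0.5],[0,0,0],1.0],
    [[0,0,0.5],[0,0,0],1.0],
    [[0,0,0.5],[0,0,0],1.0],
    [[0,0,0],[0,0,0],1.0],
  ],
)

```text
clock: 10.9
position: [0.6031, -0.0045, 0.2852]
tool_rot: [-3.141, 0.0, 0.738]
force: [-0.2, 0.7, -2.2]
grip_width: 0.0169
finger_force: 78.5
```

Emit:
arm_command(
  deltas=[
    [[0,0,0.4],[0,0,0],1.0],
    [[0,0,0.4],[0,0,0],1.0],
    [[0,0,0.4],[0,0,0],1.0],
    [[0,0,0.3],[0,0,0],1.0],
    [[0,0,0],[0,0,0],1.0],
  ],
)

```text
clock: 11.4
position: [0.6033, -0.0046, 0.2705]
tool_rot: [-3.142, 0.0, 0.738]
force: [-0.7, 1.4, 2.0]
grip_width: 0.0171
finger_force: 79.1
```

Emit:
arm_command(
  deltas=[
    [[0,0,0.3],[0,0,0],1.0],
    [[0,0,0.3],[0,0,0],1.0],
    [[0,0,0.3],[0,0,0],1.0],
    [[0,0,0],[0,0,0],1.0],
    [[0,0,0],[0,0,0],1.0],
  ],
)

```text
clock: 11.9
position: [0.6033, -0.0046, 0.2618]
tool_rot: [3.141, -0.0, 0.738]
force: [-2.1, -0.8, 6.1]
grip_width: 0.0169
finger_force: 79.7
```

Emit:
arm_command(
  deltas=[
    [[0,0,0.08],[0,0,0],1.0],
    [[0,0,0],[0,0,0.05],1.0],
    [[0,0,0],[0,0,0.08],1.0],
    [[0,0,0],[0,0,0.08],1.0],
    [[0,0,0],[0,0,0.08],1.0],
    [[0,0,0],[0,0,0.08],1.0],
    [[0,0,0],[0,0,0.08],1.0],
    [[0,0,0],[0,0,0],1.0],
  ],
)

```text
clock: 12.7
position: [0.6035, -0.0046, 0.261]
tool_rot: [3.141, -0.001, 0.285]
force: [0.4, -0.3, 7.6]
grip_width: 0.0166
finger_force: 79.8
```

```bash
python3 -c "
from h import *
s=bot.observe();print(*[(k,np.round(s[k],2)) for k in('qpos','force','moment','tool_rot','position')])"
```

```text
('qpos', array([-0.5 ,  0.78,  0.63,  1.79, -0.63,  0.78, -0.83])) ('force', array([ 0.38, -0.28,  7.64])) ('moment', array([ 0.16,  0.09, -0.08])) ('tool_rot', array([ 3.14, -0.  ,  0.28])) ('position', array([ 0.6 , -0.  ,  0.26]))
```

Emit:
arm_command(
  deltas=[
    [[0,0,0],[0,0,0.08],1.0],
    [[0,0,0],[0,0,0.08],1.0],
    [[0,0,0],[0,0,0.08],1.0],
    [[0,0,0],[0,0,0.08],1.0],
    [[0,0,0],[0,0,0.08],1.0],
    [[0,0,0],[0,0,0.08],1.0],
    [[0,0,0],[0,0,0.06],1.0],
    [[0,0,0],[0,0,0.04],1.0],
    [[0,0,0],[0,0,0.03],1.0],
    [[0,0,0],[0,0,0],1.0],
  ],
)

```text
clock: 13.7
position: [0.6035, -0.0045, 0.2611]
tool_rot: [-3.142, -0.001, -0.323]
force: [-0.8, 0.9, 7.0]
grip_width: 0.0168
finger_force: 79.8
```

```bash
python3 -c "
from h import *
s=bot.observe();print(*[(k,np.round(s[k],2)) for k in('qpos','force','moment','tool_rot')])"
```

```text
('qpos', array([-0.59,  0.84,  0.78,  1.8 , -0.78,  0.85, -1.32])) ('force', array([-0.75,  0.85,  6.97])) ('moment', array([ 0.23,  0.14, -0.01])) ('tool_rot', array([-3.14, -0.  , -0.32]))
```

Emit:
arm_command(
  deltas=[
    [[0,0,0],[0,0,0.02],1.0],
    [[0,0,0],[0,0,0.02],1.0],
    [[0,0,0],[0,0,0],1.0],
  ],
)

```text
clock: 14.0
position: [0.6036, -0.0043, 0.2611]
tool_rot: [-3.141, -0.001, -0.362]
force: [0.3, 0.9, 5.8]
grip_width: 0.0171
finger_force: 80.2
```

Emit:
arm_command(
  deltas=[
    [[0,0,-0.1],[0,0,0],1.0],
    [[0,0,-0.1],[0,0,0],1.0],
    [[0,0,0],[0,0,0],1.0],
  ],
)

```text
clock: 14.3
position: [0.6035, -0.0044, 0.2629]
tool_rot: [-3.141, -0.0, -0.362]
force: [4.2, 1.5, -2.0]
grip_width: 0.017
finger_force: 79.1
```

Emit:
arm_command(
  deltas=[
    [[0,0,0],[0,0,0],2.2],
    [[0,0,0],[0,0,0],3],
    [[0,0,0],[0,0,0],5],
    [[0,0,0],[0,0,0],8],
    [[0,0,0],[0,0,0],8],
    [[0,0,0],[0,0,0],8],
    [[0,0,0],[0,0,0],8],
  ],
)

```text
clock: 15.0
position: [0.6032, -0.0046, 0.2629]
tool_rot: [-3.142, 0.0, -0.362]
force: [0.1, 1.2, -0.4]
grip_width: 0.0799
finger_force: 0.0
```

Released. I raise straight up and look.

Emit:
arm_command(
  deltas=[
    [[0,0,-0.5],[0,0,0],8],
    [[0,0,-1.5],[0,0,0],8],
    [[0,0,-2.5],[0,0,0],8],
    [[0,0,-3],[0,0,0],8],
    [[0,0,-3],[0,0,0],8],
    [[0,0,-3],[0,0,0],8],
    [[0,0,-3],[0,0,0],8],
    [[0,0,-1.5],[0,0,0],8],
    [[0,0,0],[0,0,0],8],
  ],
)

```text
clock: 15.9
position: [0.6033, -0.0049, 0.4454]
tool_rot: [-3.14, -0.003, -0.362]
force: [0.5, -0.4, 0.2]
grip_width: 0.0793
finger_force: 0.0
```

```bash
python3 - <<'E'
from fit import *
s=bot.observe(); p=bot.grab_frame("wrist"); P=wristpose(p,s); f=p['frame']
print(s['clock'],np.round(s['position'],3),np.round(s['force'],1))
M=cap+[0,0,.048]
b,cb,r=fit(hous[:240],f,p['K'],P,[.602,-.004,-.309],.004,.001)
a,ca,q=fit(M,f,p['K'],P,[.602,-.004,-.36],.004,.15)
print('cap',a.round(4),ca,'housing',b.round(4),cb)
for dz in(-.008,-.004,.004,.008): print(dz,fit(M+[0,0,dz],f,p['K'],P,a,.004,.1)[1])
t=bot.grab_frame("scene")
for n in("beaker","tube","dropper"): print(n,[(np.round(d['at']),round(d['p'],2)) for d in bot.mark_of(n,t)[:2]])
u=np.clip(q.mean(0).astype(int)-85,0,[390,250])
save('pics/ov4.png',np.hstack([overlay(f,[q,r],(u[0],u[1],170,170)),cv2.resize(t['frame'][170:290,240:360],(400,400),interpolation=cv2.INTER_CUBIC)]))
E
```

```text
15.9 [ 0.603 -0.005  0.445] [ 0.5 -0.4  0.2]
cap [ 0.5965 -0.0019 -0.3461] -127.5073 housing [ 0.6016 -0.0035 -0.3077] -182.98438
-0.008 -114.79779
-0.004 -120.61827
0.004 -151.0518
0.008 -144.44833
beaker [(array([251., 184.]), 0.67)]
tube []
dropper [(array([201., 208.]), 0.79)]
```

View pics/ov4.png

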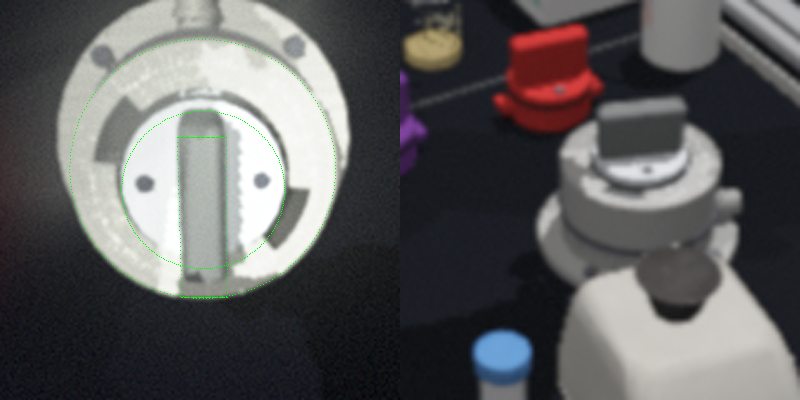

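The slots at (120,130) and (290,215) are empty and the lugs are under the rim. The tube's cap is still at its place in the scene crop. The cap outline fit slipped to a local optimum, so I refit with height and tilt free.

```bash
python3 - <<'E'
from fit import *
s=bot.observe(); p=bot.grab_frame("wrist"); P=wristpose(p,s); f=p['frame']; np.savez('w5.npz',f=f,K=p['K'],R=P[0],t=P[1])
disc=circ(.035,.034); bar=cap[240:]
for z in (.044,.046,.048,.050,.052,.056):
    o=[]
    for M in(disc,bar,cap):
        best=min((fit(M+[0,0,z],f,p['K'],P,[.602+i,-.004+j,-.36],.005,.08 if M is not disc else .001) for i in(-.003,.003) for j in(-.003,.003)),key=lambda t:t[1]); o+=[best[0].round(4),round(float(best[1]),1)]
    print(z,*o)
    if z==.048: q=best[2]
u=np.clip(q.mean(0).astype(int)-50,0,[460,320])
im=overlay(f,[q],(u[0],u[1],100,100),(560,560)); save('pics/ov5.png',im)
E
```

```text
0.044 [ 0.6005 -0.0033 -0.3596] -182.1 [ 0.5946 -0.0014 -0.3325] -163.3 [ 0.6006 -0.0034 -0.338 ] -160.1
0.046 [ 0.6009 -0.0035 -0.3613] -181.4 [ 0.5954 -0.0017 -0.3339] -164.1 [ 0.601  -0.0036 -0.3381] -159.5
0.048 [ 0.6012 -0.0037 -0.359 ] -178.1 [ 0.5962 -0.002  -0.3334] -164.6 [ 0.6013 -0.0037 -0.3361] -156.5
0.05 [ 0.6014 -0.0038 -0.3591] -173.0 [ 0.597  -0.0023 -0.3332] -164.8 [ 0.6016 -0.0039 -0.3367] -152.0
0.052 [ 0.6017 -0.0041 -0.3609] -167.0 [ 0.5978 -0.0026 -0.3367] -164.9 [ 0.6018 -0.0041 -0.3398] -146.9
0.056 [ 0.6041 -0.0061 -0.3585] -156.1 [ 0.5994 -0.0032 -0.3378] -164.4 [ 0.6018 -0.0039 -0.345 ] -140.0
```

View pics/ov5.png

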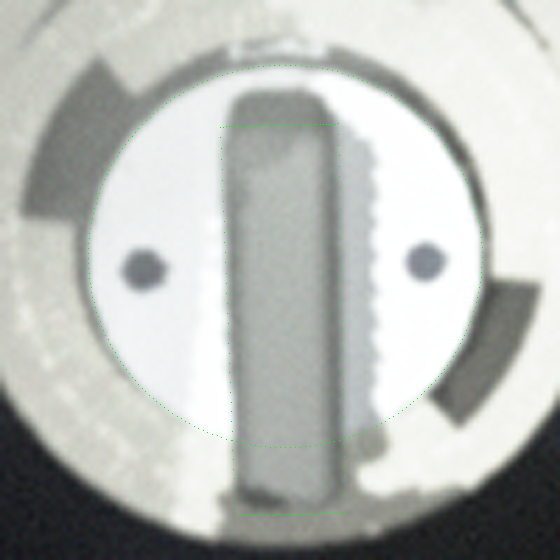

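The disc sits centred within 1 mm of the housing. It is level, its bar is about 0.03 rad from the locked direction, and both slots are empty, so it is locked. The bystanders are where they were, so I hand in.

```bash
python3 -c "
from workcell import bot
print(bot.job_done())"
```

```text
the job is handed in; nothing more can be done
None
```

The cap is locked in the housing and released, with the bar about 0.03 rad from the locked direction and the bystanders where they started; I handed the job in at about 16 s, and it gave no verdict back.

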